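# Neutral the feed clutch and offer the cutter guard up to its dowels

### The job

On the edge-banding machine, throw the red-balled feed clutch lever out of its notch nearest the robot into the middle, yellow-marked neutral notch and leave it there. Then pick up the orange slotted guard by its black handle, carry it over the roller feed beam without touching the beam or the lever, and hold it level and still above the cutter on the dark seat plate, about one centimetre above the tips of the two dowels with each dowel centred under one of the guard's two end holes (either way round), never touching the seat. Finish holding it there, do not lower it or let go, and leave the other things on the table where they are.

Things in the scene. Friction and masses are not known exactly. Their poses are not given: they have to be found in the camera images.
- clutch (a joint): angle of the feed clutch lever: 0 = straight up in the middle, yellow-marked neutral notch; about -0.6 = in the notch on the side nearest the robot, leaning along the beam's -x (where it starts); +0.6 = in the notch along the beam's +x; stops at +-0.75. A sprung detent pulls the lever into the nearest of the three notches (it tips over at about +-0.3) and holds it there; pushing it over takes about 4 to 6 N at the ball
- clutch_knob (a point): centre of the red ball (30 mm across) on top of the clutch lever, 95 mm from the pivot; it swings in the beam's x-z plane; the rod under it is 10 mm thick; the notched quadrant plate reaches up to 39 mm below the ball's centre when the lever is in the neutral notch
- clutch_pivot (a point): pivot of the clutch lever, 50 mm above the table, on the low white housing (90 x 80 mm) at the robot-side end of the feed beam; the pivot axis is the beam's y axis
- beam: fixed grey feed beam with five upright rollers in a row; long axis x (the lever at its -x end), from -195 to +145 mm along x, 80 mm wide (with side caps 92), 97 mm high over the rollers, up to 160 mm high at the lever's ball; origin on the table. It stands between the seat and the rest, lever end towards the robot
- guard: loose orange slotted guard, about 0.25 to 0.5 kg, symmetric under a half turn: an open-bottomed box 110 (x) x 70 (y) x 50 (z) mm with a 36 mm long, 4 mm thick flange at each x end (182 mm overall), each flange with a 24 mm hole; origin at the centre of its underside, z up; starts upright on the rest block
- guard_grip (a point): centre of the guard's black handle bar, 83 mm above the guard's underside: bar 70 mm along the guard's x, 20 mm wide in y, 16 mm high, standing 25 mm clear of the box top on two thin posts 22 mm either side of the middle
- hole_a (a point): centre of the hole (24 mm) in the guard's +x flange, at its underside, 73 mm from the guard's middle
- hole_b (a point): centre of the hole (24 mm) in the guard's -x flange, at its underside, 73 mm from the guard's middle
- seat: fixed dark steel seat plate of the guard, 200 (x) x 110 (y) x 12 mm, with a toothed cutter head in the middle (up to 44 mm above the table) and a dowel at each x end; origin on the table under its centre, z up
- dowel_a (a point): tip of the dowel (10 mm thick, yellow ring at its foot) at the seat's +x end, 55 mm above the table, 73 mm from the seat's middle
- dowel_b (a point): tip of the dowel (10 mm thick, yellow ring at its foot) at the seat's -x end, 55 mm above the table, 73 mm from the seat's middle
- rest: fixed plywood rest block, 210 (x) x 120 (y) x 30 mm, on which the guard starts; origin on the table under its centre. Seat and rest are on opposite sides of the beam, and which is on the left changes
- spare_roller: bystander: steel ring standing on its end, 44 mm across, 35 mm high; origin at the underside
- spare_knob: bystander: black knob, 44 mm across, 34 mm high; origin at the underside
- cleaner: bystander: white bottle with blue cap, 60 mm across, 150 mm tall; origin at the underside
- glue_jar: bystander: amber jar with black cap, 70 mm across, 90 mm tall; origin at the underside
- screwdriver: bystander: screwdriver lying on the table
- wrench: bystander: wrench lying on the table
- brush: bystander: brush lying on the table

How it is judged:
By the outcome, as a careful person would: the job done as asked, in the order asked, and still so for the second after the job is handed in, while the arm keeps its last pose, push and grip.
It also fails if it takes over 56 s, if anything falls off the work surface, if the arm or the gripper's body presses on something with over 40 N, if the wrist force passes 120 N, or if a joint passes its speed limit or range.

### The arm

A 6-joint arm with a two-finger parallel gripper is mounted at the origin on the work surface. World frame = base frame: x ahead of the robot, y to its left, z up, the work surface at z = 0. Lengths are in mm, angles in rad, forces in N, time in s.
With the tool pointing down it reaches from about 350 to 775 mm from the base axis. Payload 7.3 kg.
Tool frame: the origin (TCP) lies between the finger pads; the fingertips stand tcp_to_tips ahead of it and the grasp point (between the pads) lies 5 mm behind it (tcp_to_tips is the distance from the TCP to the fingertips, in mm); z points along the fingers, x is the direction in which the jaws open and shut, and the axes are right-handed (so a half turn about z gives the same grasp; the last joint's range is limited). The gripper opens to 92 mm and grips with 3 to 60 N. Pads are 19 mm wide; open, the fingers measure 130 mm over their backs; the gripper's body (75 mm by 190 mm) begins 47 mm behind the grasp point.
Start: joints at [1.069, 0.342, 1.524, -0, 1.275, -0.146], TCP at [182.865, 492.142, 240.741] pointing down, gripper open.
Joint ranges: [-2.53, 2.53], [-0.77, 2.02], [0.04, 2.7], [-1, 4.14], [0.28, 2.66], [-3.11, 3.11]. Speed limits (rad/s): [2.57, 2.57, 3.14, 3.14, 3.14, 3.14].

### API

Orientations are given as [roll, pitch, yaw] about the fixed x, y, z axes, in that order (R = Rz(yaw) Ry(pitch) Rx(roll)).
In Python, from plant import * gives the robot as it stands.
- The arm moves only by the tool drive_tool, never from a script. Its argument "deltas" is a list of rows, each an object of numbers: "hand": the gripper's target within -1 to 1 (shut at 1, half-way at 0, fully open at -1); "tx", "ty", "tz": the shift along the tool's x, y, z each as a share of 4 cm, from -1 to 1; "wx", "wy", "wz": the turn, a rotation vector about the tool's x, y, z each as a share of 5 degrees, from -1 to 1. In form: [{"hand": .., "tx": .., "ty": .., "tz": .., "wx": .., "wy": .., "wz": ..}, ...]. A call has 1 to 20 rows; each row shifts and turns the commanded pose from where the row before left it, along the tool's axes as they then stand; what a row does not reach is not made up. A row lasts 1/12 s, in which the tool goes at most 41.7 mm and 7.16 degrees, less where a joint would pass 70% of its speed; a pose out of reach is approached as far as the arm can. A call with a number of a shift or a turn outside -1 to 1 is refused whole. A call with a gripper value outside its range is refused whole. The fingers move at their own pace and stop on an object; the grip force is fixed at half the most. Time passes only in rows, so rows that do not move let the fingers close. It gives the time, the measured TCP pose, the force and the opening at its end, in the units of the state.
- get_obs(): the state, without advancing time (a new reading comes with each control period).
- capture(name): name is "scene" or "side" or "wrist"; returns the picture (400x640x3 uint8, red, green, blue); there is no depth.
- camera_model(name): a dict with "fx", "fy", "cx", "cy" (pixels), "D" ([k1, k2, p1, p2, k3] as OpenCV has them; the pictures are not rectified), "rvec" (rotation vector, rad) and "tvec" (3), from world to camera coordinates, as OpenCV has them. Camera axes: x right, y down, z forward; pixel columns grow to the right and rows downward; lengths in mm; the calibration is good to about 2 mm. A picture is of the moment at which its call begins: read the wrist's pose just before it. camera_model takes no time and is no camera call; for the wrist camera it gives the pose at the moment of the call.
- close_job(): hands the job in, once; it reports no verdict.
The state is a dict: "time": time; "joint_positions": joint angles; "dq": joint speeds; "tau": joint torques, N m; "tool_pos": TCP position; "tcp_rot": TCP orientation; "contact_force": force on the tool from outside, world axes, zero at the start; "moment": the same for the moment, N m; "grip_width": finger opening in mm.
Only numpy, scipy, OpenCV 4.12 (cv2) and the standard library are available. Lean on these libraries where they do the work, as an engineer would, in place of code of your own. Each camera call takes 0.05 s, during which the arm holds its last target.

## Working session

There is one attempt and no reset: what is moved stays moved. The work goes in short steps, Python scripts to look and compute and a tool call to move; the robot and the scene stay as the last step left them, time stands still between calls to the robot, and variables do not carry over. Pictures are saved under pics/ and viewed, and the job is handed in when it is done.

Besides the shell and the picture viewer there is one more tool, called after "Emit:" by a JSON object that holds its "api" and its "payload". drive_tool: Moves the arm, as the interface text tells. Its arguments: {"type":"object","properties":{"deltas":{"type":"array","items":{"type":"object","properties":{"hand":{"type":"number"},"tx":{"type":"number"},"ty":{"type":"number"},"tz":{"type":"number"},"wx":{"type":"number"},"wy":{"type":"number"},"wz":{"type":"number"}}}}},"required":["deltas"]}

```bash
mkdir -p pics; ls
cat > h.py <<'E'
from plant import *
import numpy as np, cv2
def save(name,fn):
    im=capture(name); cv2.imwrite('pics/'+fn,cv2.cvtColor(im,cv2.COLOR_RGB2BGR)); return im
def ray(cm,uv):
    K=np.array([[cm['fx'],0,cm['cx']],[0,cm['fy'],cm['cy']],[0,0,1.]])
    p=cv2.undistortPoints(np.array(uv,float).reshape(-1,1,2),K,np.array(cm['D'],float)).reshape(-1,2)
    R,_=cv2.Rodrigues(np.array(cm['rvec'],float)); t=np.array(cm['tvec'],float).ravel()
    C=-R.T@t; d=(R.T@np.c_[p,np.ones(len(p))].T).T
    return C,d/np.linalg.norm(d,axis=1)[:,None]
def onz(cm,uv,z):
    C,d=ray(cm,uv); s=(z-C[2])/d[:,2]; return C+s[:,None]*d
def tri(a,uva,b,uvb):
    C1,d1=ray(a,[uva]);C2,d2=ray(b,[uvb]);d1=d1[0];d2=d2[0]
    A=np.c_[d1,-d2];s=np.linalg.lstsq(A,C2-C1,rcond=None)[0]
    p,q=C1+s[0]*d1,C2+s[1]*d2
    return (p+q)/2,np.linalg.norm(p-q)
def proj(cm,P):
    K=np.array([[cm['fx'],0,cm['cx']],[0,cm['fy'],cm['cy']],[0,0,1.]])
    return cv2.projectPoints(np.array(P,float).reshape(-1,1,3),np.array(cm['rvec'],float),np.array(cm['tvec'],float),K,np.array(cm['D'],float))[0].reshape(-1,2)
E
python3 - <<'E'
from h import *
import json
for n in ['scene','side','wrist']:
    save(n,n+'0.png'); c=camera_model(n); print(n,c)
    C,d=ray(c,[[320,200]]);print(C,d)
print(get_obs())
E
```

```text
pics
scene {'fx': 459.18516890807217, 'fy': 459.18516890807217, 'cx': 315.04764320388614, 'cy': 199.34395332945508, 'D': array([-0.04544212,  0.        ,  0.        ,  0.        ,  0.        ]), 'rvec': array([ 0.87036416,  2.56749976, -1.01927885]), 'tvec': array([ 423.11305889, -162.85534088, 1542.47015915])}
[1060.15234468  671.37868075 1005.03153564] [[-0.43151596 -0.53419156 -0.72693422]]
side {'fx': 365.4608008067469, 'fy': 365.4608008067469, 'cx': 322.24519299748584, 'cy': 203.8443577674438, 'D': array([0.00103439, 0.        , 0.        , 0.        , 0.        ]), 'rvec': array([ 2.40160927, -0.19789551,  0.08748361]), 'tvec': array([-508.27131464,  109.81545605, 1280.12410084])}
[ 363.33910653 -848.0991332  1028.5083525 ] [[ 0.11297873  0.66786263 -0.73565978]]
wrist {'fx': 338.0922672930249, 'fy': 338.0922672930249, 'cx': 319.55933088286207, 'cy': 194.488120751929, 'D': array([-0.0636831,  0.       ,  0.       ,  0.       ,  0.       ]), 'rvec': array([-2.37753633, -1.65176068, -0.23820142]), 'tvec': array([-522.32724424,  -35.12606107,  390.01213397])}
[110.23952231 516.75092291 383.38594951] [[ 0.28083901 -0.10428272 -0.95407262]]
{'time': 0.15, 'joint_positions': array([ 1.06898387e+00,  3.42540277e-01,  1.52480363e+00, -1.57921833e-05,
        1.27537170e+00, -1.45989078e-01]), 'dq': array([-0.00024213, -0.00199715, -0.0041484 ,  0.00113215, -0.00073535,
        0.00113491]), 'tau': array([ 9.95422597e-04, -4.31471193e+01, -2.44352925e+01,  7.18279788e-02,
        5.36192092e-02, -1.04129567e-04]), 'tool_pos': array([182.72984144, 491.86973954, 240.21411473]), 'tcp_rot': array([-3.14144424e+00,  1.11320436e-03,  1.21497764e+00]), 'contact_force': array([ 0.18527535,  0.14305641, -0.19038843]), 'moment': array([0.0180102 , 0.00818602, 0.00298504]), 'grip_width': 91.83708692377263}
```

View pics/scene0.png

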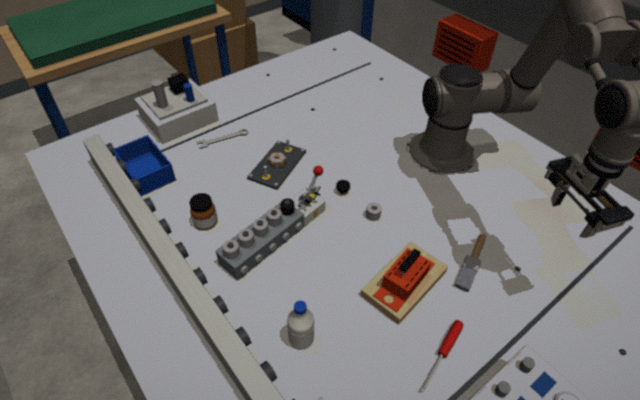

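View pics/side0.png

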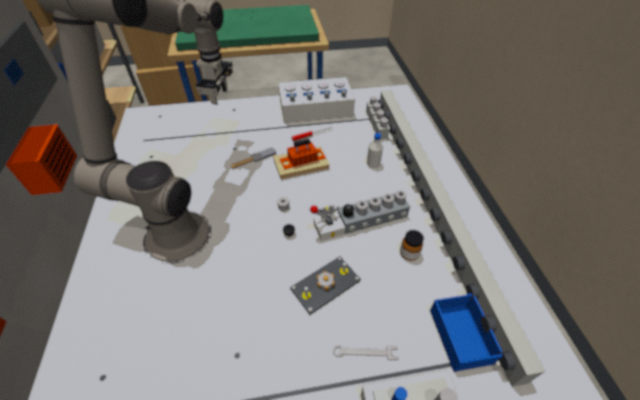

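View pics/wrist0.png

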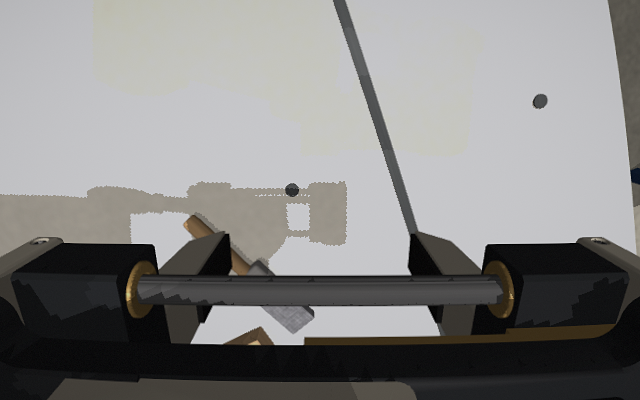

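The scene picture shows the lever's red ball at (318,171), the guard at about (410,270) and the seat at about (277,163). In the side picture they are at (314,210), (303,155) and (326,283). Next I'll zoom in to measure.

Run:
```python
import cv2,numpy as np
a=cv2.imread('pics/scene0.png');b=cv2.imread('pics/side0.png')
def z(im,x,y,w,h,s,n):
    cv2.imwrite('pics/'+n,cv2.resize(im[y:y+h,x:x+w],None,fx=s,fy=s,interpolation=cv2.INTER_CUBIC))
z(a,210,130,133,100,6,'za1.png'); z(a,355,230,100,75,8,'za2.png')
z(b,285,190,133,100,6,'zb1.png'); z(b,265,130,80,60,10,'zb2.png'); z(b,285,250,80,60,10,'zb3.png')
```

```text
(no output)
```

View pics/za1.png

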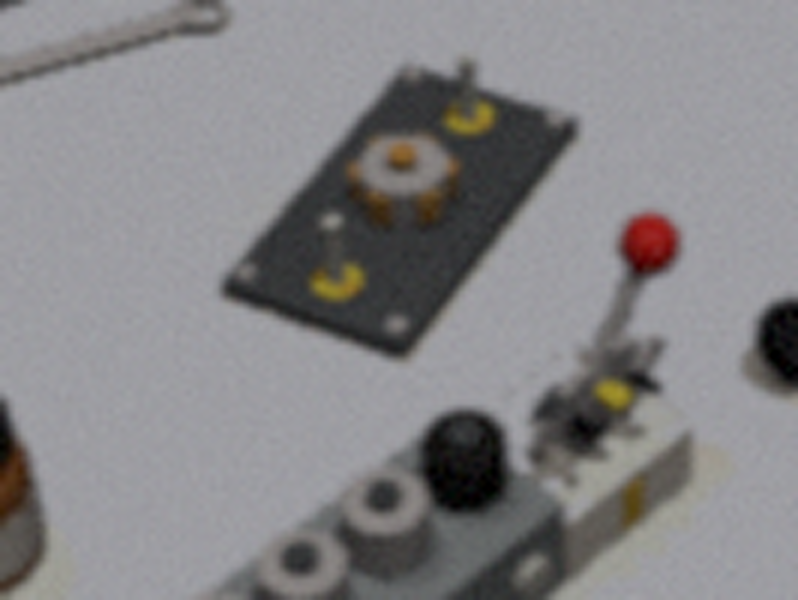

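View pics/za2.png

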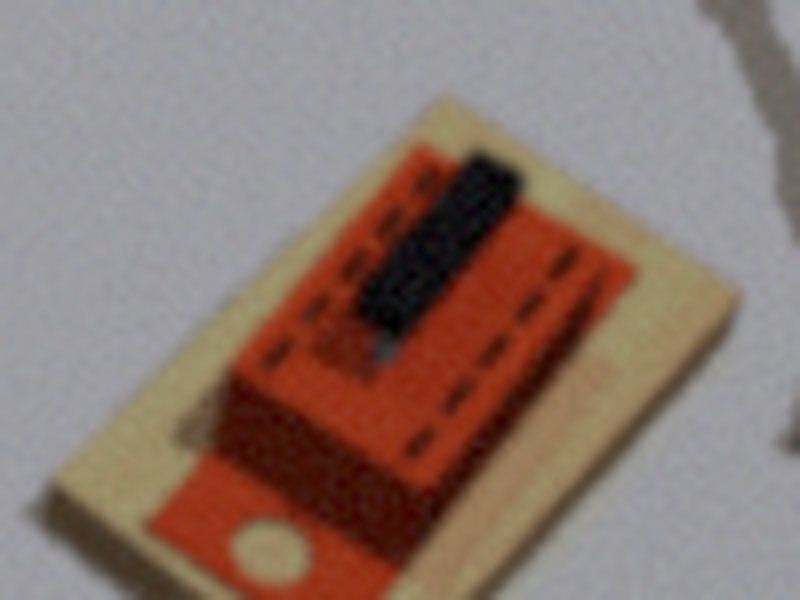

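View pics/zb1.png

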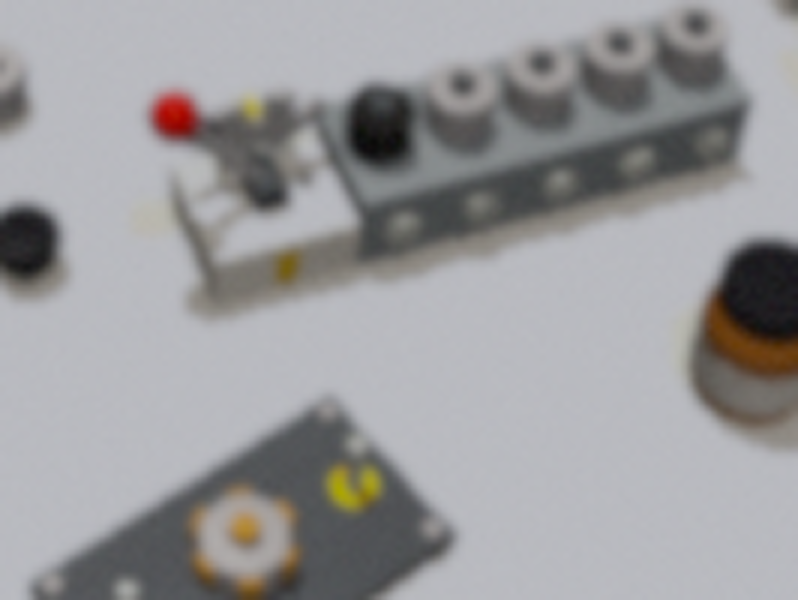

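View pics/zb2.png

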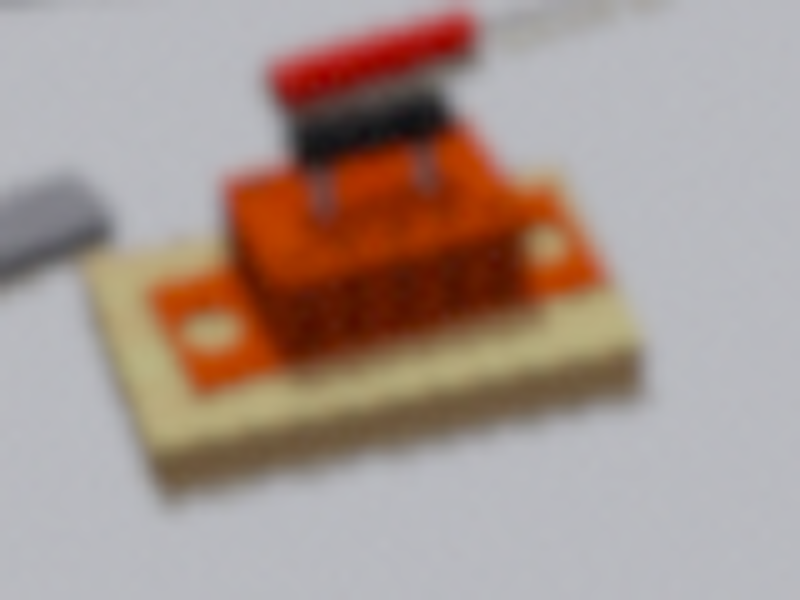

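View pics/zb3.png

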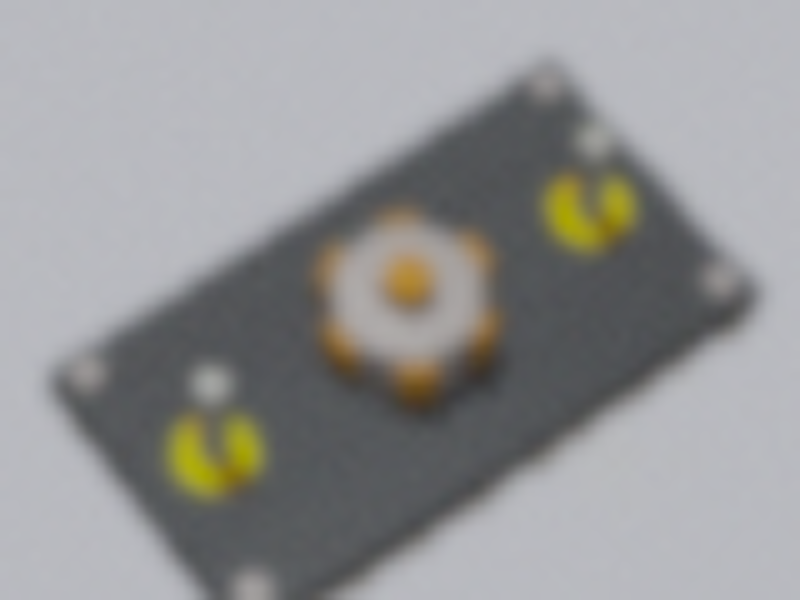

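Run:
```python
from h import *
A=camera_model('scene');B=camera_model('side')
a=cv2.imread('pics/scene0.png');b=cv2.imread('pics/side0.png')
def red(im,x,y,w,h):
    s=cv2.cvtColor(im,cv2.COLOR_BGR2HSV)[y:y+h,x:x+w]
    m=(((s[...,0]<6)|(s[...,0]>172))&(s[...,1]>150)&(s[...,2]>60))
    v,u=np.nonzero(m); return u.mean()+x,v.mean()+y,len(u)
ra=red(a,305,155,30,30);rb=red(b,300,198,25,25);print(ra,rb,'ball',tri(A,ra[:2],B,rb[:2]))
def Z(x,y,s,p): return ((p[0]+.5)/s+x-.5,(p[1]+.5)/s+y-.5)
d1=tri(A,Z(210,130,6,(331,220)),B,Z(285,250,10,(593,140)));d2=tri(A,Z(210,130,6,(466,68)),B,Z(285,250,10,(211,384)))
print('dowels',d1,d2,np.linalg.norm(d1[0]-d2[0]),(d1[0]+d2[0])/2)
v=d1[0]-d2[0];print('yaw seat',np.arctan2(v[1],v[0]))
for p in [(593,140),(211,384)]: print('side z55',onz(B,[Z(285,250,10,p)],55))
for p in [(331,220),(466,68)]: print('scene z55',onz(A,[Z(210,130,6,p)],55))
h1,h2=[onz(B,[Z(265,130,10,p)],33)[0] for p in [(212,330),(545,243)]]
print('holes',h1,h2,np.linalg.norm(h1-h2),(h1+h2)/2,np.arctan2(*(h2-h1)[1::-1]))
print('scene hole far',onz(A,[Z(355,230,8,(272,552))],33))
print('handle tri',tri(A,Z(355,230,8,(440,240)),B,Z(265,130,10,(372,125))))
c=onz(A,[Z(355,230,8,p) for p in [(422,146),(637,272),(445,492),(233,367)]],80);print('top corners',c,c.mean(0),[np.linalg.norm(c[i]-c[i-1]) for i in range(4)])
e=c[3]+c[2]-c[0]-c[1];print('yaw',np.arctan2(e[1],e[0]))
# beam side: roller top centres z~97
r=onz(B,[Z(285,190,6,p) for p in [(463,88),(543,62),(620,42),(695,24)]],97);print('rollers',r)
r2=onz(A,[Z(210,130,6,p) for p in [(385,494),(302,560)]],97);print(r2)
```

```text
(np.float64(317.67857142857144), np.float64(170.0), 56) (np.float64(313.7), np.float64(208.9), 30) ball (array([474.47612362, -67.1981933 , 129.09269757]), np.float64(0.4645702639890325))
dowels (array([ 542.66265289, -241.97090961,   53.77424778]), np.float64(0.16698292457761588)) (array([ 413.77178419, -304.57617726,   48.88395062]), np.float64(1.0168145373459672)) 143.37430235539722 [ 478.21721854 -273.27354344   51.3290992 ]
yaw seat 0.4521609648272478
side z55 [[ 542.51115446 -242.77263834   55.        ]]
side z55 [[ 413.01055199 -307.71028133   55.        ]]
scene z55 [[ 543.24985618 -240.76668599   55.        ]]
scene z55 [[ 418.41982234 -298.44702078   55.        ]]
holes [412.11663132 282.75295272  33.        ] [555.01451298 315.19430387  33.        ] 146.53411154787065 [483.56557215 298.9736283   33.        ] 0.22324075949639594
scene hole far [[553.43802792 317.41257443  33.        ]]
handle tri (array([482.74607948, 300.65044528, 115.54808287]), np.float64(0.5110188883655254))
top corners [[437.58206672 256.60658033  80.        ]
 [419.70546822 331.61380073  80.        ]
 [523.58722753 350.91802147  80.        ]
 [542.83492004 280.98924068  80.        ]] [480.92742063 305.0319108   80.        ] [np.float64(108.04016502000461), np.float64(77.10807925813049), np.float64(105.66017630002489), np.float64(72.52935991214859)]
yaw 0.20593228540717193
rollers [[644.64490366 -44.82930267  97.        ]
 [695.21245362 -32.50515924  97.        ]
 [743.81420738 -24.27424259  97.        ]
 [791.60873235 -17.27642902  97.        ]]
[[645.65370359 -35.90378553  97.        ]
 [695.77180858 -25.83318944  97.        ]]
```

Run:
```python
import plant
print([n for n in dir(plant) if not n.startswith('__')])
for n in dir(plant):
    if 'tip' in n.lower(): print(n,getattr(plant,n))
```

```text
['Unreachable', 'camera_model', 'capture', 'close_job', 'get_obs', 'tcp_to_tips']
tcp_to_tips 14.0
```

Emit:
{"api": "drive_tool", "payload": {"deltas": [{"hand":0,"wz":1},{"hand":0,"wz":1},{"hand":0,"wz":1},{"hand":0,"wz":1},{"hand":0,"wz":1},{"hand":0,"wz":1},{"hand":0,"wz":1},{"hand":0,"wz":1},{"hand":0,"wz":1},{"hand":0,"wz":1},{"hand":0,"wz":0.9},{"hand":0,"wz":0.85},{"hand":0}]}}

```text
invalid input
```

```bash
cat >> h.py <<'E'
from scipy.spatial.transform import Rotation as Rn
def to(P,n=1,yaw=None):
    o=get_obs(); R=Rn.from_euler('xyz',o['tcp_rot'])
    d=R.inv().apply(np.array(P,float)-o['tool_pos'])/40
    print('t',round(o['time'],2),'pos',o['tool_pos'].round(1),'rot',o['tcp_rot'].round(4),'w',round(o['grip_width'],1),'F',o['contact_force'].round(1))
    print('total units',d.round(3),'per row',(d/n).round(3))
    if yaw is not None: print('level+yaw rotvec units',((R.inv()*Rn.from_euler('xyz',[np.pi,0,yaw])).as_rotvec()/np.deg2rad(5)).round(3))
E
python3 - <<'E'
from h import *
to([474.5,-67.2,200],16,.19)
E
```

```text
t 0.15 pos [182.7 491.9 240.2] rot [-3.1414e+00  1.1000e-03  1.2150e+00] w 91.8 F [ 0.2  0.1 -0.2]
total units [-10.559  11.706   1.015] per row [-0.66   0.732  0.063]
level+yaw rotvec units [5.0000e-03 1.2000e-02 1.1745e+01]
```

Emit:
{"api": "drive_tool", "payload": {"deltas": [{"hand":0,"tx":0,"ty":0,"tz":0,"wx":0,"wy":0,"wz":1},{"hand":0,"tx":0,"ty":0,"tz":0,"wx":0,"wy":0,"wz":1},{"hand":0,"tx":0,"ty":0,"tz":0,"wx":0,"wy":0,"wz":1},{"hand":0,"tx":0,"ty":0,"tz":0,"wx":0,"wy":0,"wz":1},{"hand":0,"tx":0,"ty":0,"tz":0,"wx":0,"wy":0,"wz":1},{"hand":0,"tx":0,"ty":0,"tz":0,"wx":0,"wy":0,"wz":1},{"hand":0,"tx":0,"ty":0,"tz":0,"wx":0,"wy":0,"wz":1},{"hand":0,"tx":0,"ty":0,"tz":0,"wx":0,"wy":0,"wz":1},{"hand":0,"tx":0,"ty":0,"tz":0,"wx":0,"wy":0,"wz":1},{"hand":0,"tx":0,"ty":0,"tz":0,"wx":0,"wy":0,"wz":1},{"hand":0,"tx":0,"ty":0,"tz":0,"wx":0,"wy":0,"wz":1},{"hand":0,"tx":0,"ty":0,"tz":0,"wx":0,"wy":0,"wz":0.75}]}}

```text
time: 1.15
tool_pos: [182.8, 492.0, 240.4]
tcp_rot: [3.141, 0.0, 0.185]
contact_force: [0.4, -0.1, -0.6]
grip_width: 46.2
```

Run:
```python
from h import *
to([474.5,-67.2,200],16,.19)
```

```text
t 1.15 pos [182.8 492.  240.4] rot [3.1411e+00 4.0000e-04 1.8520e-01] w 46.2 F [ 0.4 -0.1 -0.6]
total units [ 4.594 15.083  1.016] per row [0.287 0.943 0.064]
level+yaw rotvec units [ 0.005  0.005 -0.055]
```

Emit:
{"api": "drive_tool", "payload": {"deltas": [{"hand":0,"tx":0.29,"ty":0.94,"tz":0.06,"wx":0,"wy":0,"wz":0},{"hand":0,"tx":0.29,"ty":0.94,"tz":0.06,"wx":0,"wy":0,"wz":0},{"hand":0,"tx":0.29,"ty":0.94,"tz":0.06,"wx":0,"wy":0,"wz":0},{"hand":0,"tx":0.29,"ty":0.94,"tz":0.06,"wx":0,"wy":0,"wz":0},{"hand":0,"tx":0.29,"ty":0.94,"tz":0.06,"wx":0,"wy":0,"wz":0},{"hand":0,"tx":0.29,"ty":0.94,"tz":0.06,"wx":0,"wy":0,"wz":0},{"hand":0,"tx":0.29,"ty":0.94,"tz":0.06,"wx":0,"wy":0,"wz":0},{"hand":0,"tx":0.29,"ty":0.94,"tz":0.06,"wx":0,"wy":0,"wz":0},{"hand":0,"tx":0.29,"ty":0.94,"tz":0.06,"wx":0,"wy":0,"wz":0},{"hand":0,"tx":0.29,"ty":0.94,"tz":0.06,"wx":0,"wy":0,"wz":0},{"hand":0,"tx":0.29,"ty":0.94,"tz":0.06,"wx":0,"wy":0,"wz":0},{"hand":0,"tx":0.29,"ty":0.94,"tz":0.06,"wx":0,"wy":0,"wz":0},{"hand":0,"tx":0.29,"ty":0.94,"tz":0.06,"wx":0,"wy":0,"wz":0},{"hand":0,"tx":0.29,"ty":0.94,"tz":0.06,"wx":0,"wy":0,"wz":0},{"hand":0,"tx":0.29,"ty":0.94,"tz":0.06,"wx":0,"wy":0,"wz":0},{"hand":0,"tx":0.29,"ty":0.94,"tz":0.06,"wx":0,"wy":0,"wz":0},{"hand":0,"tx":0,"ty":0,"tz":0,"wx":0,"wy":0,"wz":0}]}}

```text
time: 2.57
tool_pos: [481.1, -69.3, 201.6]
tcp_rot: [3.139, -0.001, 0.185]
contact_force: [-0.9, 0.1, -0.2]
grip_width: 46.1
```

Run:
```python
from h import *
to([474.5,-67.2,133],4,.19)
A=camera_model('wrist'); im=save('wrist','w1.png')
print(proj(A,[[474.5,-67.2,129]]))
s=cv2.cvtColor(im,cv2.COLOR_RGB2HSV); m=((s[...,0]<6)|(s[...,0]>172))&(s[...,1]>150)&(s[...,2]>60)
v,u=np.nonzero(m);print(u.mean(),v.mean(),len(u)); print(onz(A,[[u.mean(),v.mean()]],129))
```

```text
t 2.57 pos [481.1 -69.3 201.6] rot [ 3.1391e+00 -1.2000e-03  1.8500e-01] w 46.1 F [-0.9  0.1 -0.2]
total units [-0.155 -0.086  1.715] per row [-0.039 -0.021  0.429]
level+yaw rotvec units [ 0.028 -0.014 -0.058]
[[311.75585791 205.28227317]]
309.3372739916551 206.4951321279555 1438
[[473.05199024 -68.34399076 129.        ]]
```

View pics/w1.png

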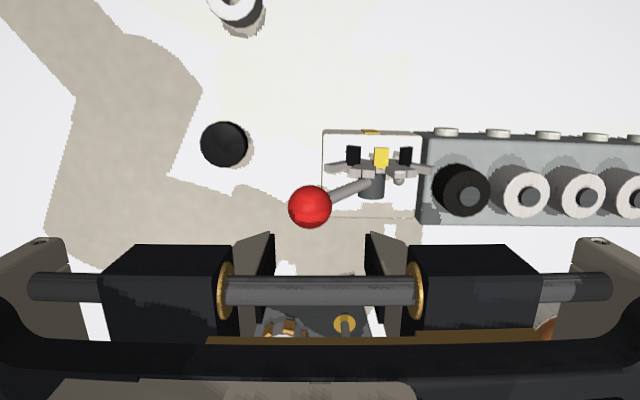

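Emit:
{"api": "drive_tool", "payload": {"deltas": [{"hand":0,"tx":-0.18,"ty":-0.05,"tz":0,"wx":0,"wy":0,"wz":0},{"hand":0,"tx":0,"ty":0,"tz":0,"wx":0,"wy":0,"wz":0},{"hand":0,"tx":0,"ty":0,"tz":0.4,"wx":0,"wy":0,"wz":0},{"hand":0,"tx":0,"ty":0,"tz":0.4,"wx":0,"wy":0,"wz":0},{"hand":0,"tx":0,"ty":0,"tz":0.4,"wx":0,"wy":0,"wz":0},{"hand":0,"tx":0,"ty":0,"tz":0.3,"wx":0,"wy":0,"wz":0},{"hand":0,"tx":0,"ty":0,"tz":0.2,"wx":0,"wy":0,"wz":0},{"hand":0,"tx":0,"ty":0,"tz":0,"wx":0,"wy":0,"wz":0}]}}

```text
time: 3.28
tool_pos: [469.7, -61.6, 133.3]
tcp_rot: [-3.14, 0.002, 0.191]
contact_force: [-0.3, 0.1, -0.5]
grip_width: 45.8
```

Run:
```python
from h import *
to([473.5+52.7,-68+10,133],1,.19)
A=camera_model('wrist'); im=save('wrist','w2.png')
```

```text
t 3.28 pos [469.7 -61.6 133.3] rot [-3.1401e+00  2.4000e-03  1.9140e-01] w 45.8 F [-0.3  0.1 -0.5]
total units [1.403 0.18  0.003] per row [1.403 0.18  0.003]
level+yaw rotvec units [-0.017  0.028  0.016]
```

View pics/w2.png

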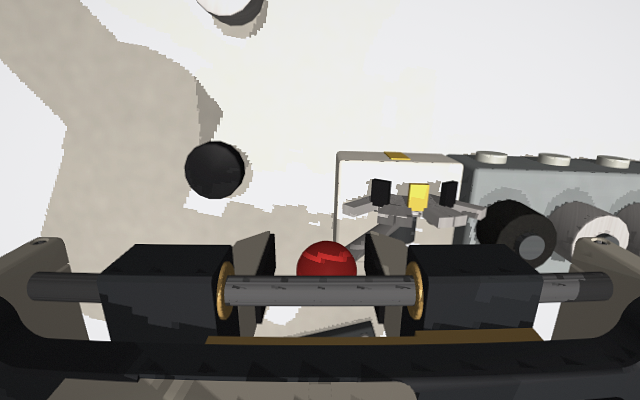

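Emit:
{"api": "drive_tool", "payload": {"deltas": [{"hand":0,"tx":0.05,"ty":0.16,"tz":0,"wx":0,"wy":0,"wz":0},{"hand":0,"tx":0.1,"ty":0,"tz":0,"wx":0,"wy":0,"wz":0},{"hand":0,"tx":0.1,"ty":0,"tz":0,"wx":0,"wy":0,"wz":0},{"hand":0,"tx":0.1,"ty":0,"tz":0,"wx":0,"wy":0,"wz":0},{"hand":0,"tx":0.1,"ty":0,"tz":0,"wx":0,"wy":0,"wz":0},{"hand":0,"tx":0.1,"ty":0,"tz":0,"wx":0,"wy":0,"wz":0},{"hand":0,"tx":0.1,"ty":0,"tz":0,"wx":0,"wy":0,"wz":0},{"hand":0,"tx":0.1,"ty":0,"tz":0,"wx":0,"wy":0,"wz":0},{"hand":0,"tx":0.1,"ty":0,"tz":0,"wx":0,"wy":0,"wz":0},{"hand":0,"tx":0.1,"ty":0,"tz":0,"wx":0,"wy":0,"wz":0},{"hand":0,"tx":0.1,"ty":0,"tz":0,"wx":0,"wy":0,"wz":0},{"hand":0,"tx":0.1,"ty":0,"tz":0,"wx":0,"wy":0,"wz":0},{"hand":0,"tx":0.1,"ty":0,"tz":0,"wx":0,"wy":0,"wz":0},{"hand":0,"tx":0.1,"ty":0,"tz":0,"wx":0,"wy":0,"wz":0},{"hand":0,"tx":0.05,"ty":0,"tz":0,"wx":0,"wy":0,"wz":0},{"hand":0,"tx":0,"ty":0,"tz":0,"wx":0,"wy":0,"wz":0},{"hand":0,"tx":0,"ty":0,"tz":0,"wx":0,"wy":0,"wz":0},{"hand":0,"tx":0,"ty":0,"tz":0,"wx":0,"wy":0,"wz":0}]}}

```text
time: 4.83
tool_pos: [527.1, -58.8, 134.2]
tcp_rot: [-3.141, 0.0, 0.19]
contact_force: [-0.4, 0.1, -1.4]
grip_width: 45.6
```

```bash
python3 - <<'E'
from h import *
to([473.5+52.7,-68+10,133],1,.19)
im=save('wrist','w3.png'); save('side','s3.png'); save('scene','c3.png')
E
python3 - <<'E'
import cv2
b=cv2.imread('pics/s3.png')[170:240,290:370];cv2.imwrite('pics/s3z.png',cv2.resize(b,None,fx=7,fy=7,interpolation=2))
E
```

```text
t 4.83 pos [527.1 -58.8 134.2] rot [-3.1414e+00  2.0000e-04  1.8960e-01] w 45.6 F [-0.4  0.1 -1.4]
total units [-0.019 -0.024  0.031] per row [-0.019 -0.024  0.031]
level+yaw rotvec units [-0.002  0.002 -0.004]
```

View pics/w3.png

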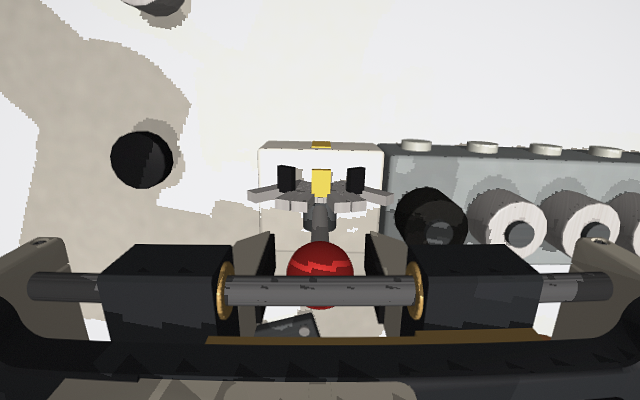

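View pics/s3z.png

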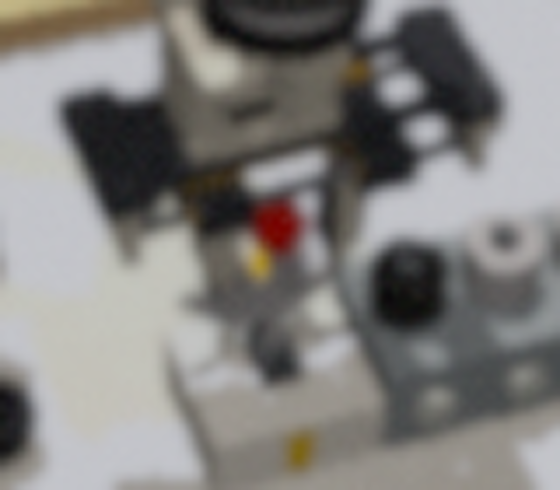

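The ball is centred between the jaws at (320,275), directly over the yellow neutral mark at (320,182), and the contact force is about 0. Next I'll lift straight off and go look at the seat.

Emit:
{"api": "drive_tool", "payload": {"deltas": [{"hand":0,"tx":0,"ty":0,"tz":-0.4,"wx":0,"wy":0,"wz":0},{"hand":0,"tx":0,"ty":0,"tz":-0.8,"wx":0,"wy":0,"wz":0},{"hand":0,"tx":0,"ty":0,"tz":-1,"wx":0,"wy":0,"wz":0},{"hand":0,"tx":0,"ty":0,"tz":-1,"wx":0,"wy":0,"wz":0},{"hand":-1,"tx":-0.2,"ty":0.6,"tz":-0.8,"wx":0,"wy":0,"wz":0},{"hand":-1,"tx":-0.3,"ty":0.9,"tz":-0.2,"wx":0,"wy":0,"wz":0},{"hand":-1,"tx":-0.3,"ty":0.9,"tz":0,"wx":0,"wy":0,"wz":0},{"hand":-1,"tx":-0.3,"ty":0.9,"tz":0,"wx":0,"wy":0,"wz":0},{"hand":-1,"tx":-0.3,"ty":0.9,"tz":0,"wx":0,"wy":0,"wz":0},{"hand":-1,"tx":-0.3,"ty":0.9,"tz":0,"wx":0,"wy":0,"wz":0},{"hand":-1,"tx":-0.3,"ty":0.9,"tz":0,"wx":0,"wy":0,"wz":0},{"hand":-1,"tx":-0.2,"ty":0.5,"tz":0,"wx":0,"wy":0,"wz":0},{"hand":-1,"tx":0,"ty":0,"tz":0,"wx":0,"wy":0,"wz":0},{"hand":-1,"tx":0,"ty":0,"tz":0,"wx":0,"wy":0,"wz":0},{"hand":-1,"tx":0,"ty":0,"tz":0,"wx":0,"wy":0,"wz":0}]}}

```text
time: 6.23
tool_pos: [489.9, -330.1, 302.2]
tcp_rot: [-3.141, -0.0, 0.19]
contact_force: [-0.5, -0.7, -0.6]
grip_width: 92.0
```

Run:
```python
from h import *
to([489,-332,300],1,.19)
A=camera_model('wrist');im=save('wrist','w4.png')
print(proj(A,[[542.7,-242,55],[414,-305,55]]))
import pickle;pickle.dump(A,open('A4.pkl','wb'))
```

```text
t 6.23 pos [ 489.9 -330.1  302.2] rot [-3.1408e+00 -1.0000e-04  1.8960e-01] w 92.0 F [-0.5 -0.7 -0.6]
total units [-0.03   0.042  0.055] per row [-0.03   0.042  0.055]
level+yaw rotvec units [-0.009 -0.001 -0.004]
[[381.8165945   93.73631732]
 [259.323174   127.85860823]]
```

View pics/w4.png

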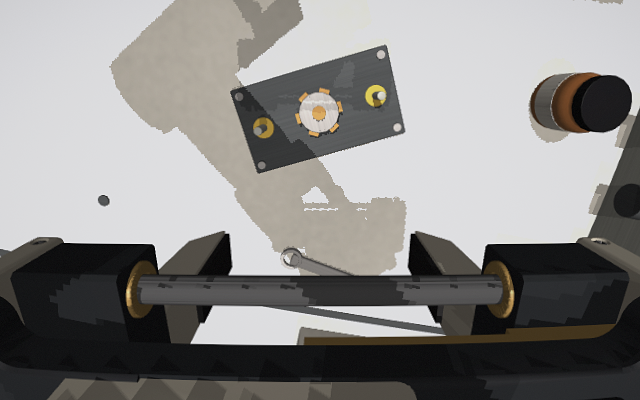

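Run:
```python
import cv2
b=cv2.imread('pics/w4.png')[40:180,225:410];cv2.imwrite('pics/w4z.png',cv2.resize(b,None,fx=4,fy=4,interpolation=2))
```

```text
(no output)
```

View pics/w4z.png

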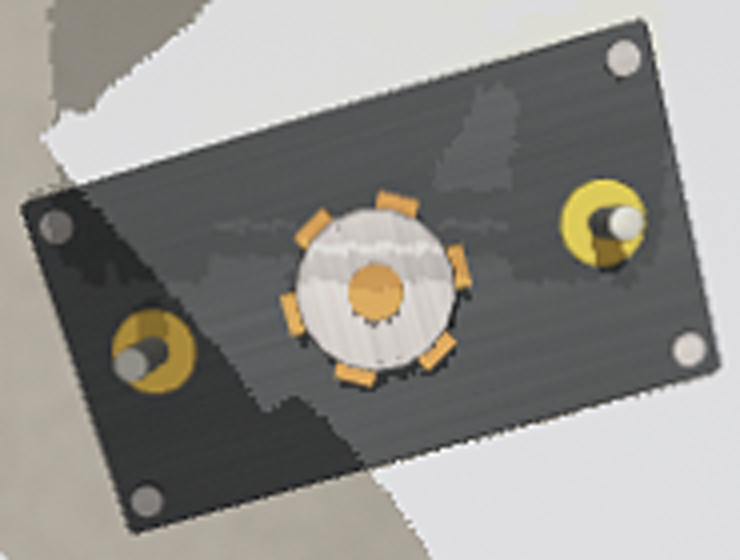

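Run:
```python
from h import *
import pickle
A=pickle.load(open('A4.pkl','rb'));B=camera_model('side')
Z=lambda p:((p[0]+.5)/4+225-.5,(p[1]+.5)/4+40-.5)
def rep(n,a,b): print(n,a.round(1),b.round(1),'d',np.linalg.norm(a-b).round(1),'mid',((a+b)/2).round(1),'yaw',np.arctan2(*(b-a)[1::-1]).round(4))
t=onz(A,[Z((130,363)),Z((627,222))],55);rep('tips',*t)
r=onz(A,[Z((154,351)),Z((603,223))],12.5);rep('rings',*r)
c=onz(A,[Z((22,205)),Z((130,532)),Z((720,370)),Z((645,18))],12);rep('edges',(c[0]+c[1])/2,(c[2]+c[3])/2)
f=onz(A,[Z((376,293))],44);print('hub',f)
def Zs(p): return ((p[0]+.5)/10+285-.5,(p[1]+.5)/10+250-.5)
print('tri side-wrist',tri(A,Z((130,363)),B,Zs((211,384))),tri(A,Z((627,222)),B,Zs((593,140))))
```

```text
tips [ 411.9 -308.3   55. ] [ 542.6 -243.6   55. ] d 145.8 mid [ 477.2 -275.9   55. ] yaw 0.46
rings [ 412.  -308.8   12.5] [ 542.7 -243.9   12.5] d 145.9 mid [ 477.4 -276.3   12.5] yaw 0.4611
edges [ 388.9 -320.2   12. ] [ 565.8 -231.9   12. ] d 197.7 mid [ 477.3 -276.1   12. ] yaw 0.4629
hub [[ 477.53450857 -276.52487446   44.        ]]
tri side-wrist (array([ 412.53980727, -308.24583139,   56.24215696]), np.float64(0.8636209923890509)) (array([ 542.29743565, -243.6033809 ,   56.34064207]), np.float64(0.06496968972562263))
```

Emit:
{"api": "drive_tool", "payload": {"deltas": [{"hand":-1,"tx":0.08,"ty":-0.96,"tz":0,"wx":0,"wy":0,"wz":0},{"hand":-1,"tx":0.08,"ty":-0.96,"tz":0,"wx":0,"wy":0,"wz":0},{"hand":-1,"tx":0.08,"ty":-0.96,"tz":0,"wx":0,"wy":0,"wz":0},{"hand":-1,"tx":0.08,"ty":-0.96,"tz":0,"wx":0,"wy":0,"wz":0},{"hand":-1,"tx":0.08,"ty":-0.96,"tz":0,"wx":0,"wy":0,"wz":0},{"hand":-1,"tx":0.08,"ty":-0.96,"tz":0,"wx":0,"wy":0,"wz":0},{"hand":-1,"tx":0.08,"ty":-0.96,"tz":0,"wx":0,"wy":0,"wz":0},{"hand":-1,"tx":0.08,"ty":-0.96,"tz":0,"wx":0,"wy":0,"wz":0},{"hand":-1,"tx":0.08,"ty":-0.96,"tz":0,"wx":0,"wy":0,"wz":0},{"hand":-1,"tx":0.08,"ty":-0.96,"tz":0,"wx":0,"wy":0,"wz":0},{"hand":-1,"tx":0.08,"ty":-0.96,"tz":0,"wx":0,"wy":0,"wz":0},{"hand":-1,"tx":0.08,"ty":-0.96,"tz":0,"wx":0,"wy":0,"wz":0},{"hand":-1,"tx":0.08,"ty":-0.96,"tz":0,"wx":0,"wy":0,"wz":0},{"hand":-1,"tx":0.08,"ty":-0.96,"tz":0,"wx":0,"wy":0,"wz":0},{"hand":-1,"tx":0.08,"ty":-0.96,"tz":0,"wx":0,"wy":0,"wz":0},{"hand":-1,"tx":0.08,"ty":-0.96,"tz":0,"wx":0,"wy":0,"wz":0}]}}

```text
time: 7.62
tool_pos: [422.5, 285.2, 302.9]
tcp_rot: [-3.141, -0.001, 0.192]
contact_force: [1.4, 0.7, 0.4]
grip_width: 91.5
```

Emit:
{"api": "drive_tool", "payload": {"deltas": [{"hand":-1,"tx":0,"ty":0,"tz":0,"wx":0,"wy":0,"wz":1},{"hand":-1,"tx":0,"ty":0,"tz":0,"wx":0,"wy":0,"wz":1},{"hand":-1,"tx":0,"ty":0,"tz":0,"wx":0,"wy":0,"wz":1},{"hand":-1,"tx":0,"ty":0,"tz":0,"wx":0,"wy":0,"wz":1},{"hand":-1,"tx":0,"ty":0,"tz":0,"wx":0,"wy":0,"wz":1},{"hand":-1,"tx":0,"ty":0,"tz":0,"wx":0,"wy":0,"wz":1},{"hand":-1,"tx":0,"ty":0,"tz":0,"wx":0,"wy":0,"wz":1},{"hand":-1,"tx":0,"ty":0,"tz":0,"wx":0,"wy":0,"wz":1},{"hand":-1,"tx":0,"ty":0,"tz":0,"wx":0,"wy":0,"wz":1},{"hand":-1,"tx":0,"ty":0,"tz":0,"wx":0,"wy":0,"wz":1},{"hand":-1,"tx":0,"ty":0,"tz":0,"wx":0,"wy":0,"wz":1},{"hand":-1,"tx":0,"ty":0,"tz":0,"wx":0,"wy":0,"wz":1},{"hand":-1,"tx":0,"ty":0,"tz":0,"wx":0,"wy":0,"wz":1},{"hand":-1,"tx":0,"ty":0,"tz":0,"wx":0,"wy":0,"wz":1},{"hand":-1,"tx":0,"ty":0,"tz":0,"wx":0,"wy":0,"wz":1},{"hand":-1,"tx":0,"ty":0,"tz":0,"wx":0,"wy":0,"wz":1},{"hand":-1,"tx":0,"ty":0,"tz":0,"wx":0,"wy":0,"wz":1},{"hand":-1,"tx":0,"ty":0,"tz":0,"wx":0,"wy":0,"wz":0.65},{"hand":-1,"tx":0,"ty":0,"tz":0,"wx":0,"wy":0,"wz":0},{"hand":-1,"tx":0,"ty":0,"tz":0,"wx":0,"wy":0,"wz":0}]}}

```text
time: 9.28
tool_pos: [423.5, 283.0, 302.7]
tcp_rot: [-3.141, 0.0, -1.347]
contact_force: [0.5, 0.7, 0.1]
grip_width: 91.9
```

Run:
```python
from h import *
to([483,299,120],1,.22-np.pi/2)
A=camera_model('wrist');im=save('wrist','w5.png')
import pickle;pickle.dump(A,open('A5.pkl','wb'))
```

```text
t 9.28 pos [423.5 283.  302.7] rot [-3.1411e+00  3.0000e-04 -1.3471e+00] w 91.9 F [0.5 0.7 0.1]
total units [-0.059 -1.538  4.567] per row [-0.059 -1.538  4.567]
level+yaw rotvec units [-0.006  0.004  0.042]
```

View pics/w5.png

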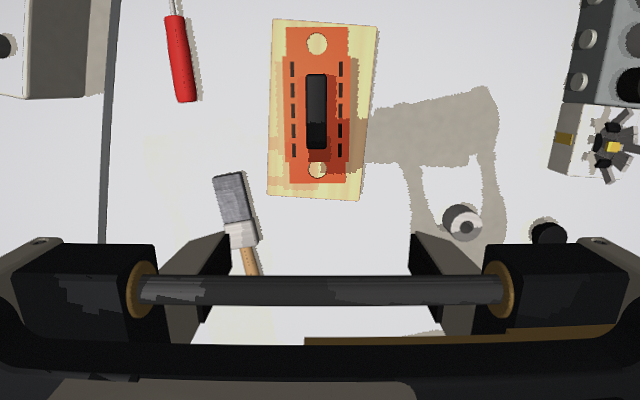

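Run:
```python
from h import *
import pickle
b=cv2.imread('pics/w5.png')[15:205,260:385];cv2.imwrite('pics/w5z.png',cv2.resize(b,None,fx=4,fy=4,interpolation=2))
A=pickle.load(open('A5.pkl','rb'))
print(proj(A,[[527,-57,145]]))
g=cv2.imread('pics/w5.png'); 
m=(g.max(2)<60).astype(np.uint8); m[:,:300]=0;m[:,332:]=0;m[:60]=0;m[160:]=0
n,l,st,c=cv2.connectedComponentsWithStats(m);k=1+st[1:,4].argmax();print(st[k],c[k])
```

```text
[[679.25388092 156.3521142 ]]
[ 306   74   21   75 1544] [316.11010363 110.78367876]
```

View pics/w5z.png

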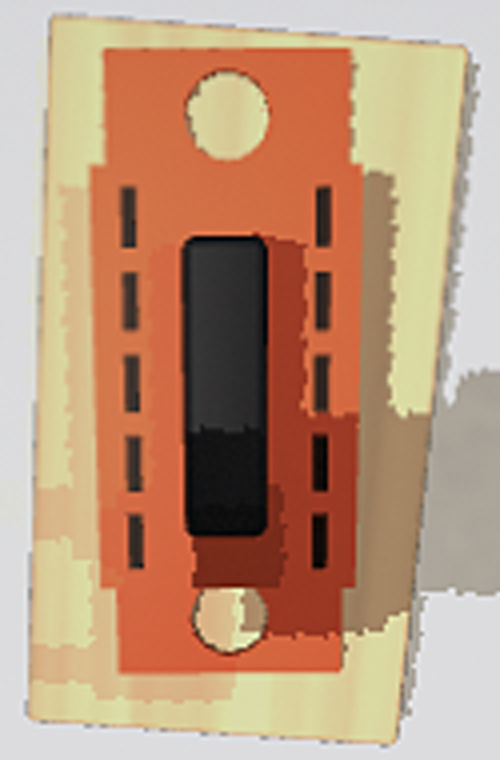

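Run:
```python
from h import *
import pickle
A=pickle.load(open('A5.pkl','rb'))
Z=lambda p:((p[0]+.5)/4+260-.5,(p[1]+.5)/4+15-.5)
def rep(n,a,b): print(n,a.round(1),b.round(1),'d',np.linalg.norm(a-b).round(1),'mid',((a+b)/2).round(1),'yaw',np.arctan2(*(b-a)[1::-1]).round(4))
rep('bar',*onz(A,[Z((226,536)),Z((225,236))],121))
rep('barw',*onz(A,[Z((184,380)),Z((267,380))],121))
rep('holes',*onz(A,[Z((230,613)),Z((228,114))],33))
rep('flange ends',*onz(A,[Z((230.5,672)),Z((228,49))],33))
c=onz(A,[Z((103,588)),Z((356,588)),Z((90,164)),Z((362,164))],80);rep('box',(c[0]+c[1])/2,(c[2]+c[3])/2)
rep('L',c[0],c[2]);rep('R',c[1],c[3])
```

```text
bar [448.3 290.2 121. ] [515.5 305.5 121. ] d 68.9 mid [481.9 297.9 121. ] yaw 0.2237
barw [481.9 307.9 121. ] [486.2 288.9 121. ] d 19.4 mid [484.1 298.4 121. ] yaw -1.3482
holes [411.6 281.7  33. ] [553.  314.1  33. ] d 145.0 mid [482.3 297.9  33. ] yaw 0.2251
flange ends [393.2 277.4  33. ] [569.9 317.8  33. ] d 181.3 mid [481.5 297.6  33. ] yaw 0.2251
box [428.3 285.2  80. ] [535.  310.1  80. ] d 109.6 mid [481.6 297.7  80. ] yaw 0.2292
L [420.6 319.1  80. ] [527.4 343.8  80. ] d 109.6 mid [474.  331.5  80. ] yaw 0.2277
R [435.9 251.3  80. ] [542.6 276.4  80. ] d 109.6 mid [489.3 263.9  80. ] yaw 0.2306
```

Emit:
{"api": "drive_tool", "payload": {"deltas": [{"hand":-1,"tx":-0.04,"ty":-0.5,"tz":0.5,"wx":0,"wy":0,"wz":0},{"hand":-1,"tx":0,"ty":-0.7,"tz":0.7,"wx":0,"wy":0,"wz":0},{"hand":-1,"tx":0,"ty":-0.31,"tz":0.8,"wx":0,"wy":0,"wz":0},{"hand":-1,"tx":0,"ty":0,"tz":0.5,"wx":0,"wy":0,"wz":0},{"hand":-1,"tx":0,"ty":0,"tz":0.5,"wx":0,"wy":0,"wz":0},{"hand":-1,"tx":0,"ty":0,"tz":0,"wx":0,"wy":0,"wz":0},{"hand":-1,"tx":0,"ty":0,"tz":0,"wx":0,"wy":0,"wz":0}]}}

```text
time: 9.92
tool_pos: [482.4, 297.1, 181.9]
tcp_rot: [3.14, -0.0, -1.349]
contact_force: [-0.0, 0.5, -0.1]
grip_width: 91.7
```

Run:
```python
from h import *
to([482,298,108],1,.225-np.pi/2)
```

```text
t 9.92 pos [482.4 297.1 181.9] rot [ 3.1396e+00 -3.0000e-04 -1.3493e+00] w 91.7 F [-0.   0.5 -0.1]
total units [-0.024 -0.     1.847] per row [-0.024 -0.     1.847]
level+yaw rotvec units [ 0.023 -0.003 -0.04 ]
```

Emit:
{"api": "drive_tool", "payload": {"deltas": [{"hand":-1,"tx":-0.02,"ty":0,"tz":0.4,"wx":0.02,"wy":0,"wz":-0.04},{"hand":-1,"tx":0,"ty":0,"tz":0.4,"wx":0,"wy":0,"wz":0},{"hand":-1,"tx":0,"ty":0,"tz":0.4,"wx":0,"wy":0,"wz":0},{"hand":-1,"tx":0,"ty":0,"tz":0.3,"wx":0,"wy":0,"wz":0},{"hand":-1,"tx":0,"ty":0,"tz":0.2,"wx":0,"wy":0,"wz":0},{"hand":-1,"tx":0,"ty":0,"tz":0.15,"wx":0,"wy":0,"wz":0},{"hand":-1,"tx":0,"ty":0,"tz":0,"wx":0,"wy":0,"wz":0},{"hand":-1,"tx":0,"ty":0,"tz":0,"wx":0,"wy":0,"wz":0},{"hand":-1,"tx":0,"ty":0,"tz":0,"wx":0,"wy":0,"wz":0}]}}

```text
time: 10.67
tool_pos: [483.5, 298.2, 109.4]
tcp_rot: [-3.138, 0.0, -1.347]
contact_force: [-0.1, 0.2, 0.2]
grip_width: 92.1
```

Run:
```python
from h import *
to([482,298,108],1,.225-np.pi/2)
save('side','s6.png');save('wrist','w6.png')
b=cv2.imread('pics/s6.png')[90:190,250:360];cv2.imwrite('pics/s6z.png',cv2.resize(b,None,fx=6,fy=6,interpolation=2))
```

```text
t 10.67 pos [483.5 298.2 109.4] rot [-3.1379e+00  4.0000e-04 -1.3469e+00] w 92.1 F [-0.1  0.2  0.2]
total units [-0.004  0.037  0.036] per row [-0.004  0.037  0.036]
level+yaw rotvec units [-0.042  0.005 -0.013]
```

View pics/s6z.png

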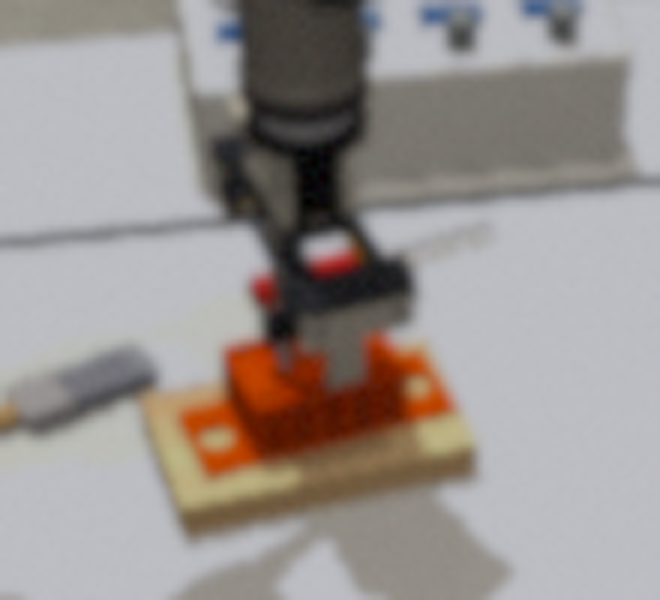

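View pics/w6.png

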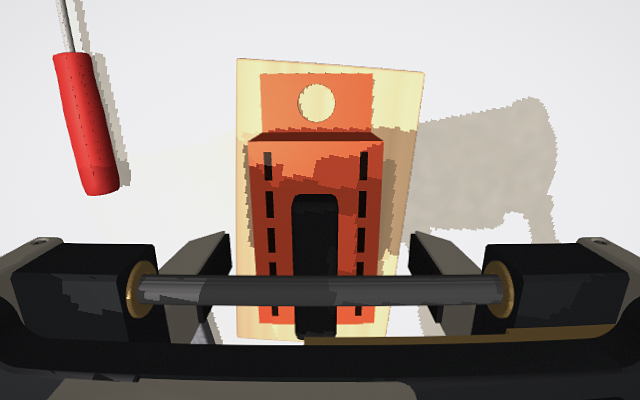

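The side and wrist pictures show the black handle at (315,250) centred between the open jaws, so I'll close the gripper.

Emit:
{"api": "drive_tool", "payload": {"deltas": [{"hand":1,"tx":0,"ty":0,"tz":0,"wx":0,"wy":0,"wz":0},{"hand":1,"tx":0,"ty":0,"tz":0,"wx":0,"wy":0,"wz":0},{"hand":1,"tx":0,"ty":0,"tz":0,"wx":0,"wy":0,"wz":0},{"hand":1,"tx":0,"ty":0,"tz":0,"wx":0,"wy":0,"wz":0},{"hand":1,"tx":0,"ty":0,"tz":0,"wx":0,"wy":0,"wz":0},{"hand":1,"tx":0,"ty":0,"tz":0,"wx":0,"wy":0,"wz":0},{"hand":1,"tx":0,"ty":0,"tz":0,"wx":0,"wy":0,"wz":0},{"hand":1,"tx":0,"ty":0,"tz":0,"wx":0,"wy":0,"wz":0},{"hand":1,"tx":0,"ty":0,"tz":0,"wx":0,"wy":0,"wz":0},{"hand":1,"tx":0,"ty":0,"tz":0,"wx":0,"wy":0,"wz":0},{"hand":1,"tx":0,"ty":0,"tz":0,"wx":0,"wy":0,"wz":0},{"hand":1,"tx":0,"ty":0,"tz":0,"wx":0,"wy":0,"wz":0}]}}

```text
time: 11.77
tool_pos: [482.8, 298.1, 108.3]
tcp_rot: [-3.14, 0.0, -1.347]
contact_force: [-0.6, -0.0, -3.2]
grip_width: 20.0
```

Run:
```python
from h import *
to([482,298,108],1,.225-np.pi/2)
A=camera_model('wrist');save('wrist','w7.png')
```

```text
t 11.77 pos [482.8 298.1 108.3] rot [-3.1398e+00  4.0000e-04 -1.3471e+00] w 20.0 F [-0.6 -0.  -3.2]
total units [-0.003  0.019  0.007] per row [-0.003  0.019  0.007]
level+yaw rotvec units [-0.02   0.004 -0.015]
```

View pics/w7.png

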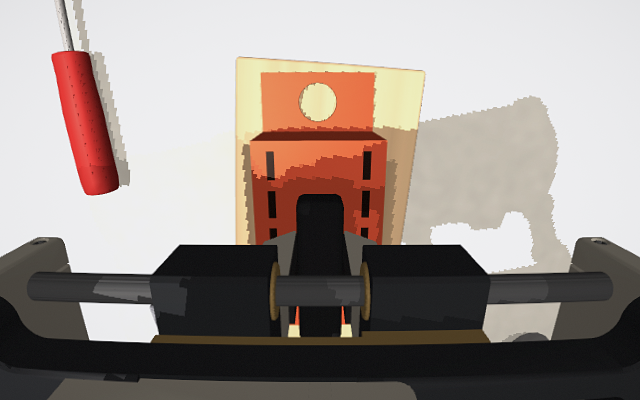

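Emit:
{"api": "drive_tool", "payload": {"deltas": [{"hand":1,"tx":0,"ty":0,"tz":-0.1,"wx":0,"wy":0,"wz":0},{"hand":1,"tx":0,"ty":0,"tz":-0.2,"wx":0,"wy":0,"wz":0},{"hand":1,"tx":0,"ty":0,"tz":-0.3,"wx":0,"wy":0,"wz":0},{"hand":1,"tx":0,"ty":0,"tz":-0.4,"wx":0,"wy":0,"wz":0},{"hand":1,"tx":0,"ty":0,"tz":-0.4,"wx":0,"wy":0,"wz":0},{"hand":1,"tx":0,"ty":0,"tz":-0.4,"wx":0,"wy":0,"wz":0},{"hand":1,"tx":0,"ty":0,"tz":-0.4,"wx":0,"wy":0,"wz":0},{"hand":1,"tx":0,"ty":0,"tz":-0.4,"wx":0,"wy":0,"wz":0},{"hand":1,"tx":0,"ty":0,"tz":-0.4,"wx":0,"wy":0,"wz":0},{"hand":1,"tx":0,"ty":0,"tz":-0.4,"wx":0,"wy":0,"wz":0},{"hand":1,"tx":0,"ty":0,"tz":-0.4,"wx":0,"wy":0,"wz":0},{"hand":1,"tx":0,"ty":0,"tz":-0.3,"wx":0,"wy":0,"wz":0},{"hand":1,"tx":0,"ty":0,"tz":-0.2,"wx":0,"wy":0,"wz":0},{"hand":1,"tx":0,"ty":0,"tz":0,"wx":0,"wy":0,"wz":0},{"hand":1,"tx":0,"ty":0,"tz":0,"wx":0,"wy":0,"wz":0}]}}

```text
time: 13.07
tool_pos: [482.4, 297.6, 280.2]
tcp_rot: [-3.14, -0.0, -1.347]
contact_force: [-0.3, 0.2, -4.2]
grip_width: 20.0
```

Run:
```python
from h import *
to([477.3,-276,290],1,.461-np.pi/2)
save('wrist','w8.png'); save('side','s8.png')
```

```text
t 13.07 pos [482.4 297.6 280.2] rot [-3.1400e+00 -1.0000e-04 -1.3472e+00] w 20.0 F [-0.3  0.2 -4.2]
total units [13.955  3.303 -0.249] per row [13.955  3.303 -0.249]
level+yaw rotvec units [-0.018 -0.003 -2.721]
```

View pics/w8.png

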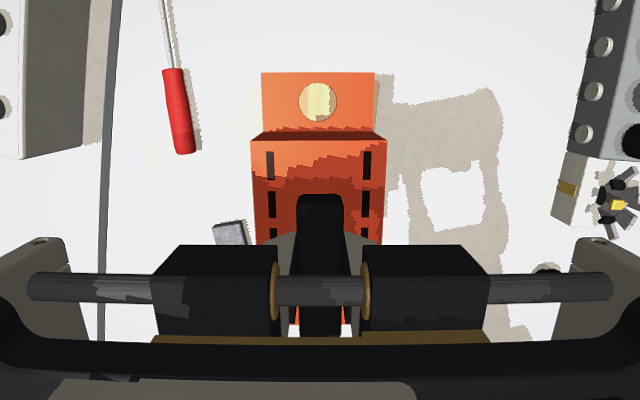

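View pics/s8.png

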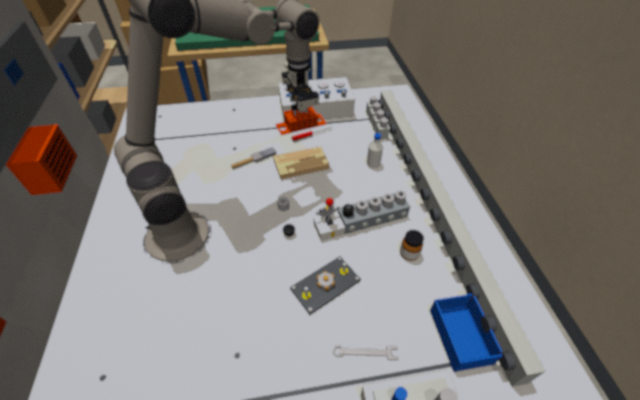

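Emit:
{"api": "drive_tool", "payload": {"deltas": [{"hand":1,"tx":0.4,"ty":0.1,"tz":-0.02,"wx":0,"wy":0,"wz":0},{"hand":1,"tx":0.7,"ty":0.17,"tz":0,"wx":0,"wy":0,"wz":0},{"hand":1,"tx":0.8,"ty":0.19,"tz":0,"wx":0,"wy":0,"wz":0},{"hand":1,"tx":0.8,"ty":0.19,"tz":0,"wx":0,"wy":0,"wz":0},{"hand":1,"tx":0.8,"ty":0.19,"tz":0,"wx":0,"wy":0,"wz":0},{"hand":1,"tx":0.8,"ty":0.19,"tz":0,"wx":0,"wy":0,"wz":0},{"hand":1,"tx":0.8,"ty":0.19,"tz":0,"wx":0,"wy":0,"wz":0},{"hand":1,"tx":0.8,"ty":0.19,"tz":0,"wx":0,"wy":0,"wz":0},{"hand":1,"tx":0.8,"ty":0.19,"tz":0,"wx":0,"wy":0,"wz":0},{"hand":1,"tx":0.8,"ty":0.19,"tz":0,"wx":0,"wy":0,"wz":0},{"hand":1,"tx":0.8,"ty":0.19,"tz":0,"wx":0,"wy":0,"wz":0},{"hand":1,"tx":0.8,"ty":0.19,"tz":0,"wx":0,"wy":0,"wz":0},{"hand":1,"tx":0.8,"ty":0.19,"tz":0,"wx":0,"wy":0,"wz":0},{"hand":1,"tx":0.8,"ty":0.19,"tz":0,"wx":0,"wy":0,"wz":0},{"hand":1,"tx":0.8,"ty":0.19,"tz":0,"wx":0,"wy":0,"wz":0},{"hand":1,"tx":0.8,"ty":0.19,"tz":0,"wx":0,"wy":0,"wz":0},{"hand":1,"tx":0.8,"ty":0.19,"tz":0,"wx":0,"wy":0,"wz":0},{"hand":1,"tx":0.6,"ty":0.14,"tz":0,"wx":0,"wy":0,"wz":0},{"hand":1,"tx":0.25,"ty":0.05,"tz":0,"wx":0,"wy":0,"wz":0}]}}

```text
time: 14.75
tool_pos: [476.4, -278.9, 279.5]
tcp_rot: [-3.142, 0.0, -1.35]
contact_force: [0.7, 0.7, -4.5]
grip_width: 19.6
```

Emit:
{"api": "drive_tool", "payload": {"deltas": [{"hand":1,"tx":0,"ty":0,"tz":0,"wx":0,"wy":0,"wz":-0.35},{"hand":1,"tx":0,"ty":0,"tz":0,"wx":0,"wy":0,"wz":-0.5},{"hand":1,"tx":0,"ty":0,"tz":0,"wx":0,"wy":0,"wz":-0.5},{"hand":1,"tx":0,"ty":0,"tz":0,"wx":0,"wy":0,"wz":-0.5},{"hand":1,"tx":0,"ty":0,"tz":0,"wx":0,"wy":0,"wz":-0.5},{"hand":1,"tx":0,"ty":0,"tz":0,"wx":0,"wy":0,"wz":-0.35},{"hand":1,"tx":0,"ty":0,"tz":0,"wx":0,"wy":0,"wz":0},{"hand":1,"tx":0,"ty":0,"tz":0,"wx":0,"wy":0,"wz":0},{"hand":1,"tx":0,"ty":0,"tz":0,"wx":0,"wy":0,"wz":0}]}}

```text
time: 15.5
tool_pos: [477.2, -275.3, 280.5]
tcp_rot: [-3.14, 0.0, -1.112]
contact_force: [0.6, -0.1, -4.1]
grip_width: 20.0
```

Run:
```python
from h import *
to([477.8,-276,250],1,.461-np.pi/2)
import pickle
A=camera_model('wrist');pickle.dump(A,open('A9.pkl','wb'));save('wrist','w9.png'); save('side','s9.png');save('scene','c9.png')
```

```text
t 15.5 pos [ 477.2 -275.3  280.5] rot [-3.1401e+00  5.0000e-04 -1.1121e+00] w 20.0 F [ 0.6 -0.1 -4.1]
total units [ 0.024 -0.005  0.762] per row [ 0.024 -0.005  0.762]
level+yaw rotvec units [-0.017  0.005 -0.027]
```

View pics/w9.png

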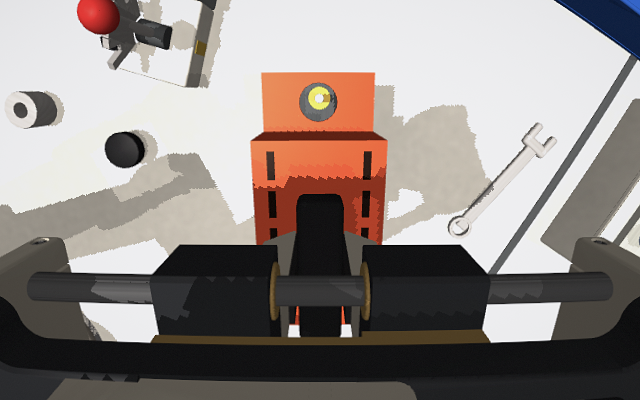

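View pics/s9.png

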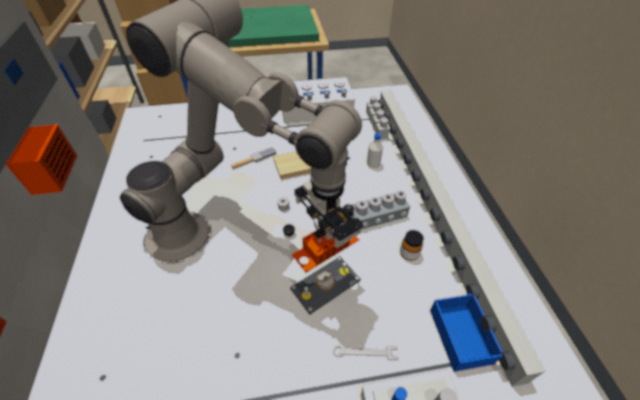

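View pics/c9.png

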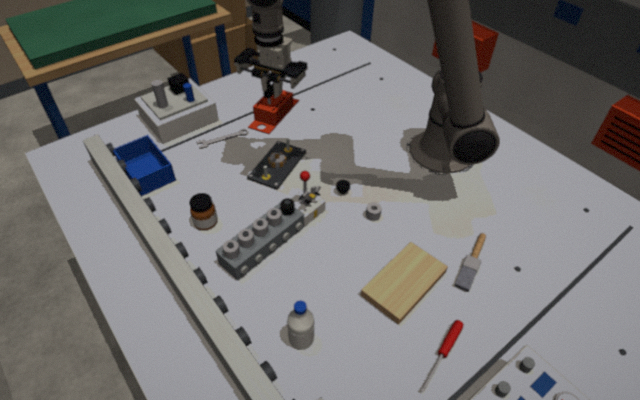

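```bash
python3 - <<'E'
from h import *
import pickle
A=pickle.load(open('A9.pkl','rb'))
im=cv2.imread('pics/w9.png');s=cv2.cvtColor(im,cv2.COLOR_BGR2HSV)
org=((s[...,0]<14)&(s[...,1]>120)).astype(np.uint8)[74:130,264:374]
hole=cv2.morphologyEx((1-org).astype(np.uint8),cv2.MORPH_OPEN,np.ones((3,3)))
n,l,st,c=cv2.connectedComponentsWithStats(hole);
for k in range(1,n):
    if st[k,4]>300: print(st[k],c[k]+[264,74]); h=c[k]+[264,74]
z=280.5-78.3+4
p=onz(A,[h],z)[0];q=onz(A,[[h[0]-st[1:,2].max()/2,h[1]]],z)[0]
d=np.array([542.6,-243.6]);print('hole',p,'dowel',d,'tool',477.2,-275.3)
v=p[:2]-[477.2,-275.3];print('rel',np.hypot(*v),np.arctan2(v[1],v[0]))
E
python3 - <<'E'
import cv2
b=cv2.imread('pics/w9.png')[65:135,255:385];cv2.imwrite('pics/w9z.png',cv2.resize(b,None,fx=5,fy=5,interpolation=2))
E
```

```text
[  35    9   38   38 1138] [317.71001757 101.5202109 ]
hole [ 541.45146128 -243.92990581  206.2       ] dowel [ 542.6 -243.6] tool 477.2 -275.3
rel 71.50058102086118 0.45419493256926297
```

View pics/w9z.png

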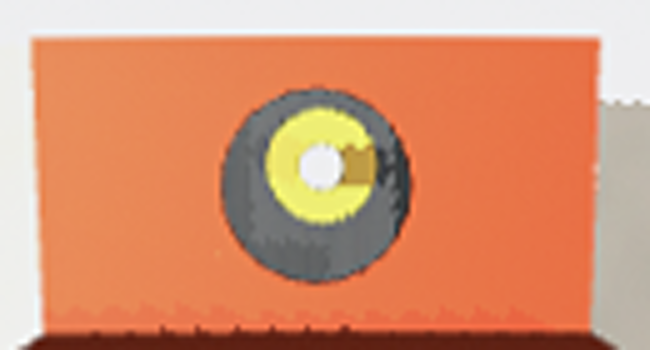

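Emit:
{"api": "drive_tool", "payload": {"deltas": [{"hand":1,"tx":0.02,"ty":-0.02,"tz":0.2,"wx":-0.02,"wy":0,"wz":-0.03},{"hand":1,"tx":0,"ty":0,"tz":0.4,"wx":0,"wy":0,"wz":0},{"hand":1,"tx":0,"ty":0,"tz":0.5,"wx":0,"wy":0,"wz":0},{"hand":1,"tx":0,"ty":0,"tz":0.5,"wx":0,"wy":0,"wz":0},{"hand":1,"tx":0,"ty":0,"tz":0.5,"wx":0,"wy":0,"wz":0},{"hand":1,"tx":0,"ty":0,"tz":0.4,"wx":0,"wy":0,"wz":0},{"hand":1,"tx":0,"ty":0,"tz":0.25,"wx":0,"wy":0,"wz":0},{"hand":1,"tx":0,"ty":0,"tz":0.15,"wx":0,"wy":0,"wz":0},{"hand":1,"tx":0,"ty":0,"tz":0,"wx":0,"wy":0,"wz":0},{"hand":1,"tx":0,"ty":0,"tz":0,"wx":0,"wy":0,"wz":0},{"hand":1,"tx":0,"ty":0,"tz":0,"wx":0,"wy":0,"wz":0},{"hand":1,"tx":0,"ty":0,"tz":0,"wx":0,"wy":0,"wz":0}]}}

```text
time: 16.65
tool_pos: [478.8, -276.4, 165.9]
tcp_rot: [-3.141, -0.002, -1.109]
contact_force: [0.2, 0.1, -5.1]
grip_width: 19.4
```

```bash
cat > chk.py <<'E'
from h import *
import sys
n=sys.argv[1]
to([478.2,-275.6,143.3],1,.461-np.pi/2)
o=get_obs();A=camera_model('wrist');rgb=save('wrist','w%s.png'%n);save('side','s%s.png'%n);save('scene','c%s.png'%n)
s=cv2.cvtColor(rgb,cv2.COLOR_RGB2HSV)
org=((s[...,0]<14)&(s[...,1]>120)).astype(np.uint8)[74:130,264:374]
hole=cv2.morphologyEx((1-org).astype(np.uint8),cv2.MORPH_OPEN,np.ones((3,3)))
k,l,st,c=cv2.connectedComponentsWithStats(hole)
i=[j for j in range(1,k) if st[j,4]>300 and st[j,0]>5][0];h=c[i]+[264,74]
print('hole px',h,st[i]);p=onz(A,[h],o['tool_pos'][2]-74.3)[0];print('hole',p,'dowel at px',proj(A,[[542.6,-243.6,55]]))
b=cv2.cvtColor(rgb,cv2.COLOR_RGB2BGR)[65:135,255:385];cv2.imwrite('pics/w%sz.png'%n,cv2.resize(b,None,fx=5,fy=5,interpolation=2))
b=cv2.imread('pics/s%s.png'%n)[230:320,275:375];cv2.imwrite('pics/s%sz.png'%n,cv2.resize(b,None,fx=6,fy=6,interpolation=2))
b=cv2.imread('pics/c%s.png'%n)[110:200,235:335];cv2.imwrite('pics/c%sz.png'%n,cv2.resize(b,None,fx=6,fy=6,interpolation=2))
E
python3 chk.py 10
```

```text
t 16.65 pos [ 478.8 -276.4  165.9] rot [-3.1407e+00 -2.3000e-03 -1.1089e+00] w 19.4 F [ 0.2  0.1 -5.1]
total units [-0.027  0.005  0.565] per row [-0.027  0.005  0.565]
level+yaw rotvec units [-0.011 -0.026  0.011]
hole px [317.78311111 101.62666667] [  35    9   38   38 1125]
hole [ 543.0131925  -245.1826522    91.61449512] dowel at px [[315.72433138 100.2361175 ]]
```

View pics/w10z.png

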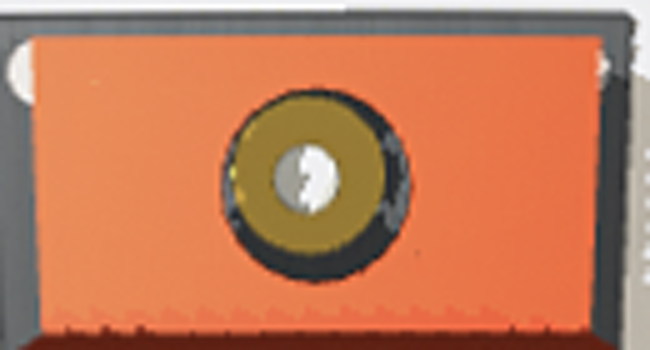

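View pics/s10z.png

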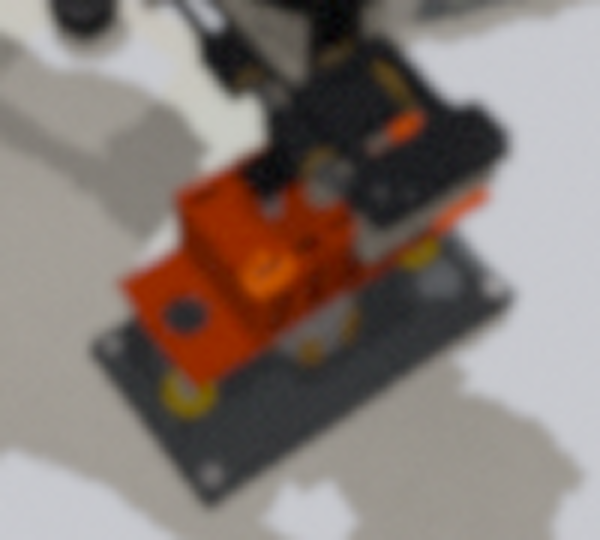

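View pics/c10z.png

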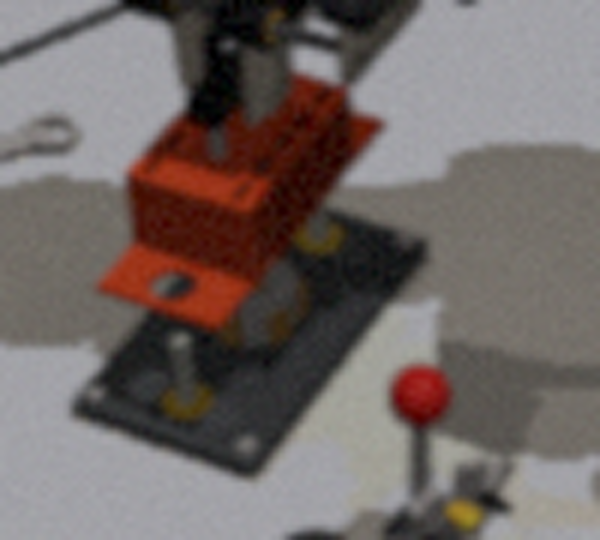

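Emit:
{"api": "drive_tool", "payload": {"deltas": [{"hand":1,"tx":-0.02,"ty":-0.01,"tz":0.06,"wx":0,"wy":0,"wz":0},{"hand":1,"tx":-0.02,"ty":0,"tz":0.1,"wx":0,"wy":0,"wz":0},{"hand":1,"tx":0,"ty":0,"tz":0.1,"wx":0,"wy":0,"wz":0},{"hand":1,"tx":0,"ty":0,"tz":0.1,"wx":0,"wy":0,"wz":0},{"hand":1,"tx":0,"ty":0,"tz":0.1,"wx":0,"wy":0,"wz":0},{"hand":1,"tx":0,"ty":0,"tz":0.06,"wx":0,"wy":0,"wz":0},{"hand":1,"tx":0,"ty":0,"tz":0.03,"wx":0,"wy":0,"wz":0},{"hand":1,"tx":0,"ty":0,"tz":0,"wx":0,"wy":0,"wz":0},{"hand":1,"tx":0,"ty":0,"tz":0,"wx":0,"wy":0,"wz":0},{"hand":1,"tx":0,"ty":0,"tz":0,"wx":0,"wy":0,"wz":0},{"hand":1,"tx":0,"ty":0,"tz":0,"wx":0,"wy":0,"wz":0},{"hand":1,"tx":0,"ty":0,"tz":0,"wx":0,"wy":0,"wz":0}]}}

```text
time: 17.8
tool_pos: [478.0, -274.5, 143.0]
tcp_rot: [-3.141, -0.001, -1.109]
contact_force: [-0.5, -0.4, -4.9]
grip_width: 19.8
```

```bash
python3 chk.py 11
```

```text
t 17.8 pos [ 478.  -274.5  143. ] rot [-3.1414e+00 -7.0000e-04 -1.1090e+00] w 19.8 F [-0.5 -0.4 -4.9]
total units [ 0.025  0.008 -0.006] per row [ 0.025  0.008 -0.006]
level+yaw rotvec units [-0.002 -0.008  0.01 ]
hole px [317.93755575 101.58786798] [  36    9   37   38 1121]
hole [ 542.20888654 -243.26717292   68.74886487] dowel at px [[318.73228158 100.88109934]]
```

View pics/w11z.png

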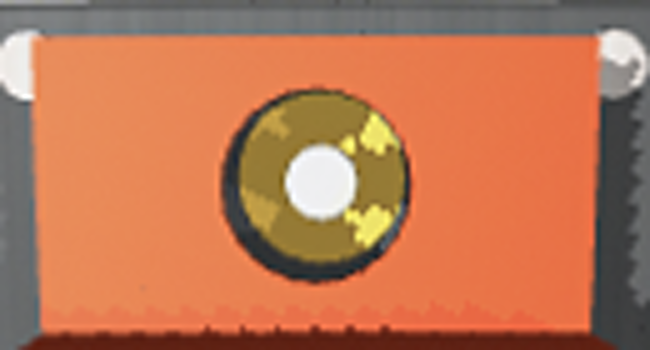

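View pics/s11z.png

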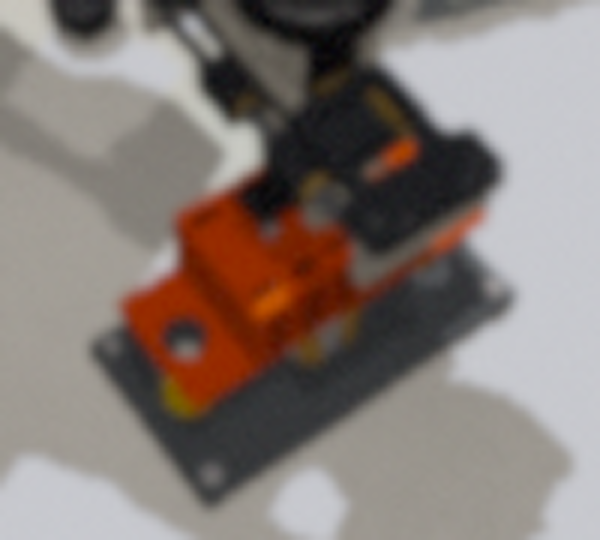

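View pics/c11z.png

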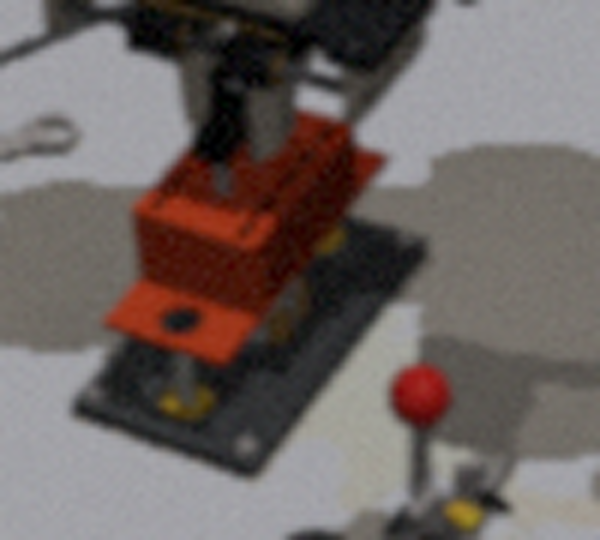

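Run:
```python
from h import *
B=camera_model('side')
im=cv2.imread('pics/s11.png')
print('hole_b',onz(B,[((186.5)/6+274.5,(340.5)/6+229.5)],67))
b=im[275:295,295:318];cv2.imwrite('pics/hb.png',cv2.resize(b,None,fx=25,fy=25,interpolation=2))
print('expected px tip in hb',(proj(B,[[411.9,-308.3,55],[411.9,-308.3,67]])-[294.5,274.5])*25)
to([478.2,-275.6,143.3])
```

```text
hole_b [[ 412.967923   -308.81296095   67.        ]]
expected px tip in hb [[270.15549125 342.00896659]
 [267.49478891 291.22264191]]
t 17.95 pos [ 478.  -274.5  143. ] rot [-3.1415e+00 -6.0000e-04 -1.1088e+00] w 19.9 F [ 0.1  0.3 -4. ]
total units [ 0.027  0.009 -0.008] per row [ 0.027  0.009 -0.008]
```

View pics/hb.png

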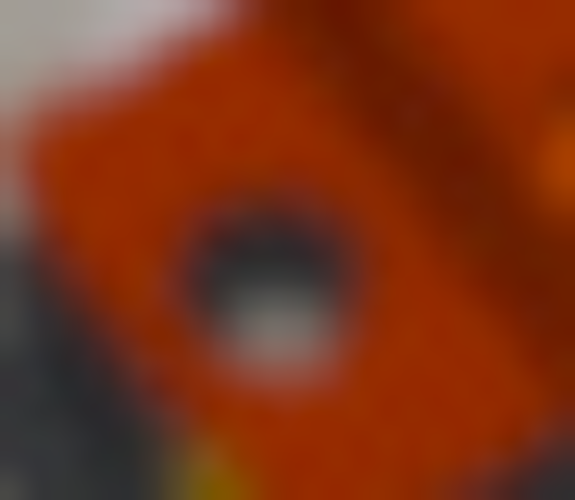

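Run:
```python
from h import *
A=camera_model('scene')
print('ball expected zoom',(proj(A,[[526.5,-57.7,145]])-[234.5,109.5])*6)
o=get_obs();print(o['time'],o['tool_pos'],abs(o['dq']).max(),o['grip_width'])
close_job()
```

```text
ball expected zoom [[420.98671681 396.19086208]]
17.95 [ 478.03555776 -274.49787553  142.968126  ] 0.0018377841197180535 19.87368405821917
the job is handed in; nothing more can be done
```

The job was handed in at about 18 s. The clutch lever is in its yellow-marked neutral notch, and the guard is held still above the cutter, gripped by its black handle.

- **Lever:** I straddled the ball with half-closed jaws and pushed it into neutral before touching the guard. In the last scene picture the ball appears at (421,395) in the zoom, against (421,396) expected for neutral.
- **Carry:** The guard went over the beam with its underside at about 200 mm, roughly 40 mm above the ball. The force on the tool stayed near 4–5 N, which is about the guard's own weight.
- **Hold:** The guard's underside is about 65 mm above the table, about 10 mm above the dowel tips. That height comes from the tool's height and the height at which I gripped it. The side view through the robot-side hole agrees roughly, at 10–12 mm.
- **Centring:** The far hole measured (542.2, −243.3) against its dowel at (542.6, −243.6). The robot-side hole measured (413.0, −308.8) against (411.9, −308.3). Both are within about 1.2 mm, with the camera calibration good to about 2 mm.
- **Stillness:** The tool was level to about 0.001 rad and the joints were at rest.

No check failed. The scene camera's first estimate of the robot-side dowel was several millimetres off, so I used the wrist and side views instead, which agreed with each other.

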